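# Open a guard gate with a sagging bolt

## Task

First put the service key (the blade with the rectangular grip) fully home in the slot of the interlock box and let go of it: bolt and gate must stay shut until it is in, and it stays in. Then take the gate's bolt by its knob, lift the sagging bolt over the bent lip of the keeper while pulling it clear, and swing the gate towards you until its free edge stands about 10 cm open. Finish while still holding it still there by the knob, against its closing spring; leave the other blades and everything else on the bench as they are.

Things in the scene. Friction and masses are not known exactly. Their poses are not given: they have to be found in the camera images.
- guard: All sizes in mm. Fixed guard with a tube roller behind it, 500 wide, facing the robot. Origin on the bench in the shut gate's plane; x points away from the robot into the machine, y to the robot's left, z up. Hinge post at y 207 to 243, keeper post at y -130 to -70, both 165 high; clear panels to 150, machine under 125. The bolt is on the gate's front, its hoops up to z 173.
- keeper: Fixed open-topped sheet-metal keeper on the keeper post, up to z 169. Origin: on the shut, sagged bolt's axis, 145 above the bench, at x -30, y -100 of the guard; axes as the guard's. Its front strap (y -20 to 12 here) keeps the gate shut while the bolt's nose is behind it. At its end nearest the gate (y 8 to 18) stands a bent-up, folded lip, its top 8 below the axis.
- nose (a point): centre of the end face of the bolt's nose, on the bolt's axis. The last 12 of the bolt is a head 12 wide hanging 16 below the axis, so sagged it catches behind the keeper's lip after about 8 of travel; lifted 10 or more it passes over. Drawn 32 it is past lip and strap and the gate is free. Shut, the nose is at y -112 of the guard.
- interlock: fixed grey interlock box 60 (x) by 70 (y), 90 high, in front of the guard, centred at x -50, y -190 of the guard; origin: centre of the underside; the key slot is in its top
- slot (a point): centre of the mouth of the upright slot in the top face of the interlock box, 90 above the bench. Slot 10 wide (guard's x) by 28 long (guard's y), 40 deep, mouth edges chamfered 2; axes as the guard's.
- key: Service key: loose flat steel blade standing in the stand, about 120 g. Origin: underside of its collar, centre. Blade 6 (x) by 24 (y), 30 down (last 6 narrowed to 3 by 20); collar 16 by 44, 8 high; above it a plain RECTANGULAR grip tab 10 (x) by 30 (y), 8 to 54 above the origin: pinch it across x. Fully home: collar resting on the slot's face, either way round.
- stand: fixed white block 60 (x) by 190 (y), 45 high, with three slots like that of the interlock box, at y -58, 0 and 58; each holds one blade, collar resting on the top. Which blade is where changes. Origin: centre of the underside.
- disc_blade: another loose steel blade in the stand, like the key but with a ROUND disc grip 38 across; leave alone. Origin as the key's
- bar_blade: another loose steel blade in the stand, like the key but with a T-shaped BAR grip 52 above the collar's underside, 44 long; leave alone. Origin as the key's
- knob: Upright knob fixed to the bolt, which moves with it. Origin on the bolt's axis. A thin stem 10 across from the bolt up to 42 above the origin, then a round steel grip 18 across, from 48 to 84 above the origin (about 229 above the bench when sagged). z up, x and y as the gate's (the guard's while shut). Shut, it lies at about x -30, y -20 of the guard.
- bolt_draw (a joint): travel of the bolt out of the keeper, m: 0 fully shut, 0.045 fully drawn. It slides along the gate towards the hinge (guard's +y while the gate is shut) against about 1.5 N of friction and stays where left.
- bolt_lift (a joint): height of the bolt in its worn barrel, m: 0 sagged, 0.016 fully up. It falls by its weight (bolt and knob about 0.2 kg).
- gate (a joint): Clear-panelled gate, y 200 (hinge) to -60 (free edge) of the guard, z 30 to 160, 16 thick: opening angle of the gate, rad: 0 shut, 1.2 the stop. The free edge comes towards the robot, clockwise seen from above. A spring closes it: 0.36 N m plus 0.6 N m per rad. 0.4 rad puts the free edge about 100 mm off its shut place.
- hinge (a point): point on the gate's upright hinge line, 145 above the bench; turns with the gate (guard x 0, y 200)
- stile (a point): top of the gate's free edge, mid-thickness, 160 above the bench (guard x 0, y -60 when shut)
- beaker: loose bystander: glass beaker, 72 across, 90 tall; origin: centre of the underside
- bottle: loose bystander: white bottle, 60 across, 140 tall; origin: centre of the underside
- jar: loose bystander: amber jar, 70 across, 90 tall; origin: centre of the underside
- screwdriver: loose bystander: screwdriver lying on the bench
- tray: loose bystander: open steel tray 80 x 110, 30 high; origin: centre of the underside
- tip_box: loose bystander: closed plastic box 120 x 80, 55 high; origin: centre of the underside

How it is judged:
On the way, in this order (a step that is already met when the one before it is completed fails the run):
1. the key is fully home in the interlock slot and let go (z of key in the frame of slot below 0.004 m and horizontal distance between key and slot below 0.006 m and angle between key's own z axis and vertical below 0.12 rad and contact force between the fingers and key below 0.1 N), for 0.2 s.
2. the bolt, held by its knob, is lifted and being pulled over the lip (value of joint bolt_lift above 0.007 m and value of joint bolt_draw above 0.012 m and contact force between the fingers and knob above 2 N), for 0.05 s.
3. the bolt is clear of the keeper and the gate is swung ajar by the knob (value of joint gate between 0.25 and 0.6 rad and value of joint bolt_draw above 0.03 m and contact force between the fingers and knob above 2 N), for 0.1 s.
At the end, for the whole second after the job is handed in: The gate is held still 0.25 to 0.6 rad open (free edge some 65 to 150 mm from shut), the fingers on the bolt's knob with more than 2 N, the bolt drawn at least 30 mm, and the key in the slot with its collar within 4 mm of the face, within 6 mm of the centre and upright within 0.12 rad (all of step 3 and velocity of joint gate between -0.05 and 0.05 rad/s and z of key in the frame of slot below 0.004 m and horizontal distance between key and slot below 0.006 m and angle between key's own z axis and vertical below 0.12 rad); the arm keeps its last pose, push and grip.
It fails at once if the bolt is drawn or the gate opened while the key is not in the slot ((value of joint bolt_draw above 0.015 m or value of joint gate above 0.08 rad) and not (z of key in the frame of slot below 0.004 m and horizontal distance between key and slot below 0.006 m and angle between key's own z axis and vertical below 0.12 rad)).
It fails at once if another blade or a bystander is moved by more than 40 mm, or a blade is taken out (distance of any of disc_blade, bar_blade, beaker, bottle, jar, screwdriver, tray, tip_box from where it was at the start of the episode above 0.04 m).
It also fails if it takes over 58 s, if anything falls off the work surface, if the arm or the gripper's body presses on something with over 40 N, if the wrist force passes 120 N, or if a joint passes its speed limit or range.

## Robot

A 6-joint arm with a two-finger parallel gripper is mounted at the origin on the work surface. World frame = base frame: x ahead of the robot, y to its left, z up, the work surface at z = 0. Lengths are in m, angles in rad, forces in N, time in s.
With the tool pointing down it reaches from about 0.425 to 0.95 m from the base axis. Payload 3.5 kg.
Tool frame: the origin (TCP) lies at the very end of the fingers, on their centre line; the grasp point (between the pads) lies ctrl.grip_point_offset behind it (ctrl.grip_point_offset is the distance from the TCP to the grasp point, in m); z points along the fingers, y is the direction in which the jaws open and shut (so a half turn about z gives the same grasp; the last joint's range is limited). The gripper opens to 85 mm and grips with 20 to 120 N. Pads are 22 mm wide; open, the fingers measure 114 mm over their backs; the gripper's body (76 mm by 85 mm) begins 54 mm behind the grasp point. The pads swing forward as they close: fully open they stand 13 mm farther back than shut.
Start: joints at [1.04, 0.286, 1.577, -0, 1.279, -0.15], TCP at [0.251, 0.627, 0.231] pointing down, gripper open.
Joint ranges: [-2.77, 2.77], [-0.9, 2.22], [0.21, 2.48], [-1.53, 4.67], [0.24, 2.81], [-2.84, 2.84]. Speed limits (rad/s): [2.79, 2.79, 3.14, 3.14, 3.14, 3.14].

## Interface

Orientations are given as a unit quaternion [x, y, z, w].
In Python, from plant import telemetry, imaging, ticket, finder, ctrl gives the robot as it stands. The module is installed in compiled form; this text tells all that it offers.
- The arm moves only by the shell command python3 -m crank 'ROWS' [FORCE]. ROWS is JSON, a list of rows, each a list of 7 numbers: the shift along the tool's x, y, z scaled (see below), then the turn, a rotation vector about the tool's x, y, z scaled (see below), then the opening, from 0 (shut) to 1 (fully open). A call has 1 to 12 rows; each row is the pose to reach, as a shift and turn from the pose commanded when the call began, along the tool's axes at that moment; what a row does not reach only later rows make up. The controller multiplies each number of a shift by 0.15 m and each number of a turn by 90 degrees. A row lasts 1/10 s, in which the tool goes at most 50 mm and 8.59 degrees, less where a joint would pass 70% of its speed; a pose out of reach is approached as far as the arm can. A call with a number of a shift or a turn outside -1 to 1 is refused whole. A call with a gripper value outside its range is refused whole. The fingers move at their own pace and stop on an object; FORCE is the grip in N (left out, the last holds). Time passes only in rows, so rows that repeat a pose let the fingers close. It gives the time, the measured TCP pose, the force and the opening at its end, in the units of the state.
- telemetry.get_state(): the state, without advancing time (a new reading comes with each control period).
- imaging.read_camera(name): name is "side" or "top"; returns a dict with "pixels" (420x560x3 uint8, red, green, blue), "vfov" (degrees; the focal length in pixels is half the picture's height over the tangent of half this angle, whatever the lens; pixels are square), "cx", "cy" (the principal point, pixels), "distortion" ([k1, k2, p1, p2, k3] as OpenCV has them; the pictures are not rectified), "rvec" (rotation vector, rad) and "tvec" (3), from world to camera coordinates, as OpenCV has them. Camera axes: x right, y down, z forward; pixel columns grow to the right and rows downward; lengths in m; the calibration is good to about 2 mm. A picture is of the moment at which its call begins. There is no depth.
- ticket.sign_off(): hands the job in, once; it reports no verdict.
Trained networks look in a picture, given as the dict that the camera call returned (one of the last four; its "shot" number tells which), for a name from the list of things; names that differ only in an ending like _2 or _b are one class to them, and where a whole thing is asked for, a point or a joint stands for the part that bears it (a point fixed in the world has none). Each returns a list of dicts, best first, with "confidence" (0 to 1); they miss things now and then, are a little off and sometimes report something else, mostly with a low value. They report only what shows in the picture. A call takes as long as a camera call.
- finder.masks_of(label, picture): "pixels" (420x560 bool, what is visible of it) and "extent" ([left, top, right, bottom] in pixels, round what is visible of it).
- finder.pinpoint(label, picture): "location" ([row, column] in pixels: a listed point, or the origin of a listed thing).
The state is a dict: "time": time; "qpos": joint angles; "dq": joint speeds; "joint_efforts": joint torques, N m; "eef_pos": TCP position; "tcp_rot": TCP orientation; "contact_force": force on the tool from outside, world axes, zero at the start; "wrist_torque": the same for the moment, N m; "opening": opening from 0.0 (shut) to 1.0 (fully open).
Only numpy, scipy, OpenCV 4.12 (cv2) and the standard library are available. Lean on these libraries where they do the work, as an engineer would, in place of code of your own. Each camera call takes 0.05 s, during which the arm holds its last target.

## Working session

There is one attempt and no reset: what is moved stays moved. The work goes in short steps, Python scripts to look and compute and a shell command to move; the robot and the scene stay as the last step left them, time stands still between calls to the robot, and variables do not carry over. Pictures are saved under pics/ and viewed, and the job is handed in when it is done.

```bash
mkdir -p pics
cat > h.py <<'E'
import numpy as np, cv2
from plant import telemetry, imaging, ticket, finder, ctrl
from scipy.spatial.transform import Rotation as R
def cam(n):
    p=imaging.read_camera(n); h,w=p["pixels"].shape[:2]
    f=h/2/np.tan(np.radians(p["vfov"])/2)
    K=np.array([[f,0,p["cx"]],[0,f,p["cy"]],[0,0,1.]])
    return p,K
def save(p,name): cv2.imwrite("pics/"+name,p["pixels"][:,:,::-1])
def ray(p,K,rc):
    u=cv2.undistortPoints(np.array([[[rc[1],rc[0]]]],float),K,np.array(p["distortion"],float))[0,0]
    Rm=cv2.Rodrigues(np.array(p["rvec"],float))[0]; t=np.array(p["tvec"],float).ravel()
    o=-Rm.T@t; d=Rm.T@np.array([u[0],u[1],1.]); return o,d/np.linalg.norm(d)
def atz(p,K,rc,z):
    o,d=ray(p,K,rc); return o+d*(z-o[2])/d[2]
def tri(a,b):
    (o1,d1),(o2,d2)=a,b
    A=np.stack([d1,-d2],1); s=np.linalg.lstsq(A,o2-o1,rcond=None)[0]
    q1=o1+s[0]*d1;q2=o2+s[1]*d2; return (q1+q2)/2,np.linalg.norm(q1-q2)
def proj(p,K,X):
    x=cv2.projectPoints(np.array(X,float).reshape(-1,1,3),np.array(p["rvec"],float),np.array(p["tvec"],float),K,np.array(p["distortion"],float))[0].reshape(-1,2)
    return x[:,::-1]
E
python3 - <<'E'
from h import *
np.set_printoptions(precision=4,suppress=True)
P={}
for n in("top","side"):
    P[n]=cam(n); save(P[n][0],n+"0.png"); o=ray(*P[n],(210,280)); print(n,o,P[n][0]["vfov"])
print(ctrl.grip_point_offset,telemetry.get_state())
for l in ["guard","keeper","nose","interlock","slot","key","stand","disc_blade","bar_blade","knob","hinge","stile","beaker","bottle","jar","tray","tip_box","screwdriver"]:
    r={}
    for n in P:
        d=finder.pinpoint(l,P[n][0]); r[n]=d
        print(l,n,[(np.round(x["location"],1).tolist(),round(x["confidence"],2)) for x in d[:3]])
    if r["top"] and r["side"]:
        print("   ",tri(ray(*P["top"],r["top"][0]["location"]),ray(*P["side"],r["side"][0]["location"])))
print(telemetry.get_state()["time"])
E
```

```text
top (array([0.3637, 0.0355, 1.1653]), array([ 0.1223,  0.0112, -0.9924])) 57.21264354023247
side (array([0.3865, 0.984 , 1.1198]), array([ 0.0854, -0.6834, -0.725 ])) 44.88840695696359
0.0187 {'time': 0.1, 'qpos': array([ 1.04  ,  0.2871,  1.578 , -0.    ,  1.2786, -0.15  ]), 'dq': array([ 0.0009, -0.0016, -0.0039,  0.0001, -0.0006,  0.0015]), 'joint_efforts': array([  0.0015, -40.7297, -29.3702,  -0.0002,   0.0034,  -0.    ]), 'eef_pos': array([0.2505, 0.6261, 0.2301]), 'tcp_rot': array([ 0.1892,  0.9819, -0.001 , -0.0004]), 'contact_force': array([-0.9704, -0.3181, -0.2213]), 'wrist_torque': array([0.0765, 0.0111, 0.0303]), 'opening': 1.0006363944120293}
guard top [([160.1, 309.1], 0.9), ([219.9, 196.1], 0.64), ([160.6, 352.9], 0.49)]
guard side [([214.4, 240.5], 0.74)]
    (array([ 0.6479, -0.0453, -0.003 ]), np.float64(0.025232304310141188))
keeper top []
keeper side [([154.3, 250.2], 0.52)]
nose top [([160.8, 354.8], 0.61), ([235.7, 368.0], 0.4)]
nose side [([155.7, 250.4], 0.73), ([333.6, 357.5], 0.45)]
    (array([ 0.6198, -0.1619,  0.1294]), np.float64(0.002768230436269948))

[... 1837 characters left out ...]
9), ([286.5, 185.2], 0.19)]
jar side [([174.3, 246.5], 0.39), ([242.1, 325.7], 0.35)]
    (array([0.5315, 0.2684, 0.4509]), np.float64(0.01974955010508178))
tray top [([288.3, 184.9], 0.56)]
tray side [([334.5, 358.2], 0.72)]
    (array([0.278 , 0.3361, 0.0128]), np.float64(0.00614808179806644))
tip_box top [([161.6, 319.8], 0.71), ([256.7, 281.3], 0.66), ([254.0, 321.1], 0.61)]
tip_box side [([219.7, 327.6], 0.84), ([231.8, 219.3], 0.61)]
    (array([ 0.4967, -0.026 ,  0.1021]), np.float64(0.2683575052616853))
screwdriver top [([256.4, 283.8], 0.94)]
screwdriver side [([241.3, 327.5], 0.87), ([317.9, 279.6], 0.41)]
    (array([0.3672, 0.0411, 0.0069]), np.float64(0.0012735745177926393))
1.9
```

View pics/top0.png

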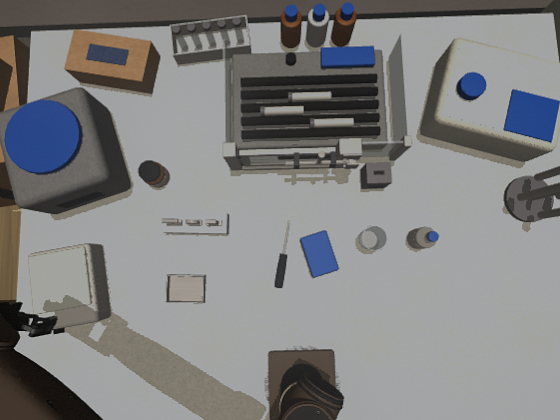

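View pics/side0.png

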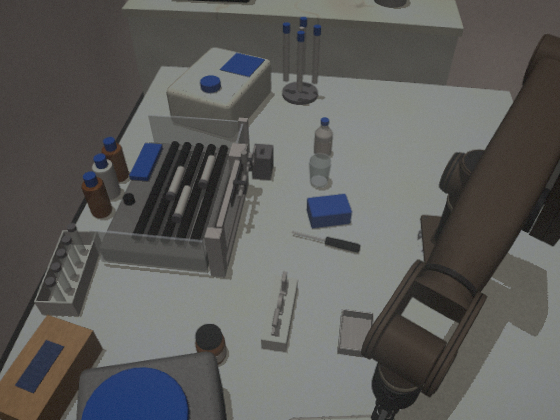

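Run:
```python
import cv2
t=cv2.imread("pics/top0.png");s=cv2.imread("pics/side0.png")
def z(i,r0,r1,c0,c1,k): return cv2.resize(i[r0:r1,c0:c1],None,fx=k,fy=k,interpolation=cv2.INTER_CUBIC)
cv2.imwrite("pics/a1.png",z(t,200,245,155,235,9))
cv2.imwrite("pics/a2.png",z(s,265,355,255,305,6))
cv2.imwrite("pics/a3.png",z(t,130,195,270,400,6))
cv2.imwrite("pics/a4.png",z(s,130,230,200,280,6))
```

```text
(no output)
```

View pics/a1.png

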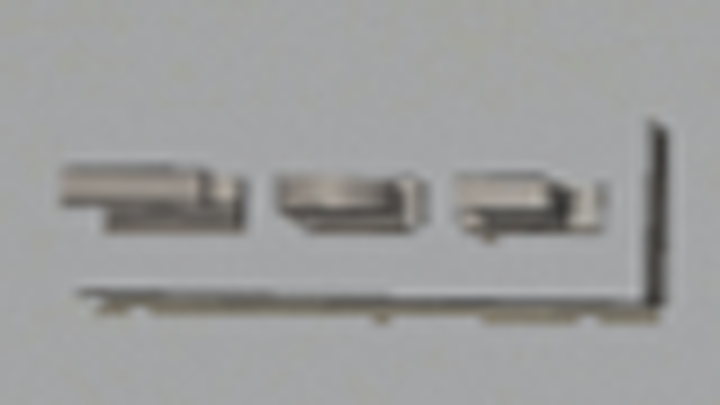

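View pics/a2.png

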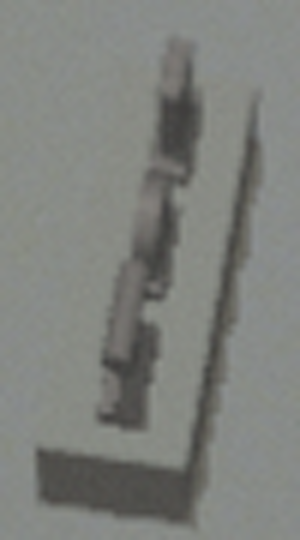

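View pics/a3.png

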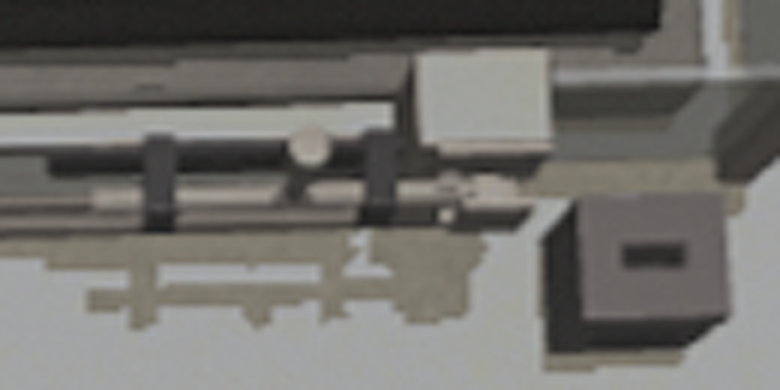

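View pics/a4.png

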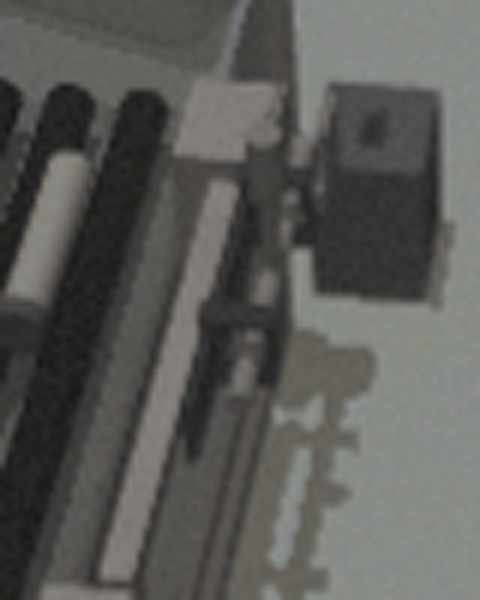

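Run:
```python
import cv2
t=cv2.imread("pics/top0.png");s=cv2.imread("pics/side0.png")
def z(i,r0,r1,c0,c1,k,n):
    o=cv2.resize(i[r0:r1,c0:c1],None,fx=k,fy=k,interpolation=cv2.INTER_CUBIC)
    o=cv2.convertScaleAbs(o,alpha=1.4)
    for c in range(c0,c1,10): cv2.putText(o,str(c),(int((c-c0+.5)*k),8),0,.35,(0,0,255)); cv2.line(o,(int((c-c0+.5)*k),10),(int((c-c0+.5)*k),16),(0,0,255))
    for r in range(r0,r1,10): cv2.putText(o,str(r),(8,int((r-r0+.5)*k)),0,.35,(0,0,255)); cv2.line(o,(0,int((r-r0+.5)*k)),(6,int((r-r0+.5)*k)),(0,0,255))
    cv2.imwrite("pics/"+n,o)
z(t,135,180,215,285,10,"b1.png")
z(s,195,280,190,260,7,"b2.png")
z(t,205,245,155,235,10,"b3.png")
z(s,265,355,255,305,6,"b4.png")
```

```text
(no output)
```

View pics/b1.png

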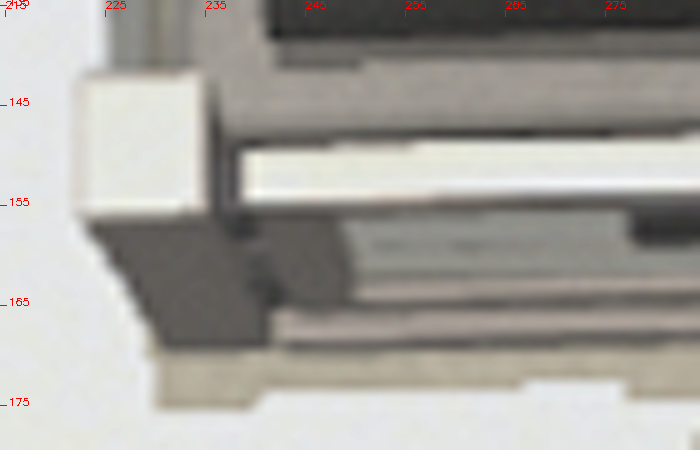

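View pics/b2.png

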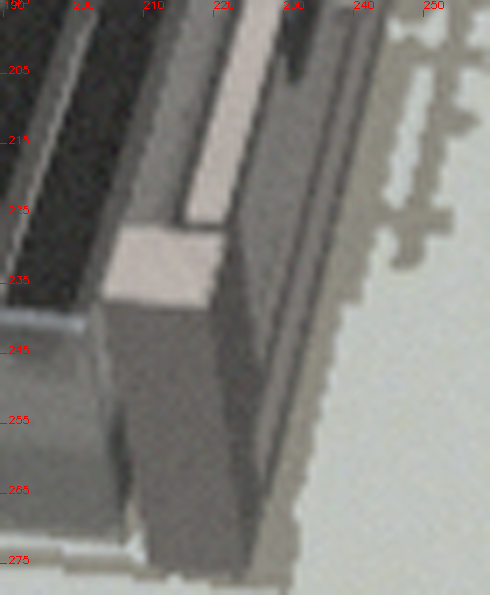

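View pics/b3.png

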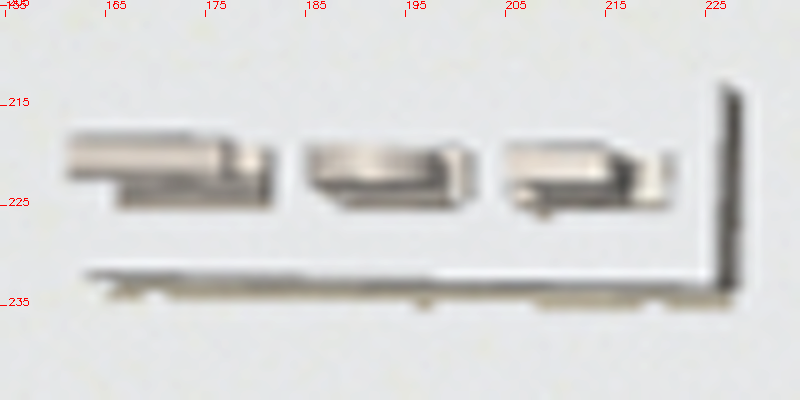

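View pics/b4.png

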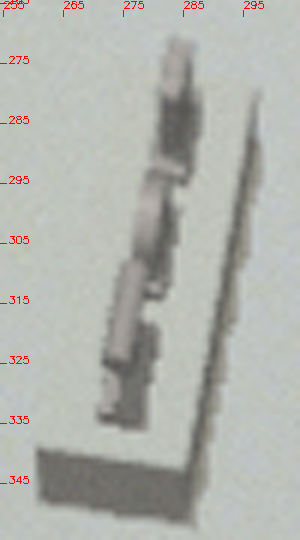

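```bash
cat > fit.py <<'E'
from h import *
from scipy.optimize import least_squares
np.set_printoptions(precision=4,suppress=True)
P={n:cam(n) for n in("top","side")}
def px(k,c0,r0,pts): return [(p[1]/k+r0-.5,p[0]/k+c0-.5) for p in pts]
obs=[]
def add(cam_,k,c0,r0,L):
    for q,X in L: obs.append((cam_,px(k,c0,r0,[q])[0],X))
xf,xb='f','b'
add("top",6,270,130,[((582,197),(-20,-155,90)),((727,197),(-20,-225,90)),((583,320),(-80,-155,90)),((727,318),(-80,-225,90)),((393,103),(8,-60,160)),((393,127),(-8,-60,160)),((654,255),(-50,-190,90))])
add("side",6,200,130,[((332,85),(-20,-225,90)),((440,92),(-80,-225,90)),((328,168),(-20,-155,90)),((437,180),(-80,-155,90)),((218,180),(8,-60,160)),((238,183),(-8,-60,160)),((375,127),(-50,-190,90))])
add("top",10,215,135,[((243,150),(8,200,160)),((243,203),(-8,200,160)),((85,73),(xb,243,165)),((205,73),(xb,207,165)),((80,215),(xf,243,165)),((207,215),(xf,207,165)),((155,347),(xf,243,0)),((270,347),(xf,207,0))])
add("side",7,190,195,[((183,218),(8,200,160)),((222,222),(-8,200,160)),((128,225),(xb,207,165)),((225,233),(xf,207,165)),((103,300),(xb,243,165)),((208,307),(xf,243,165)),((247,573),(xf,243,0))])
def W(v,X):
    c,s=np.cos(v[2]),np.sin(v[2]); return np.array([v[0]+c*X[0]-s*X[1],v[1]+s*X[0]+c*X[1],X[2]])
def res(v,obs):
    o=[]
    for n,q,X in obs:
        x=v[3] if X[0]=='f' else v[4] if X[0]=='b' else X[0]/1000
        o+=list(proj(*P[n],W(v,(x,X[1]/1000,X[2]/1000)))[0]-np.array(q))
    return np.array(o)
r=least_squares(res,[.645,-.045,0,-.03,.03],args=(obs,),loss='soft_l1')
g=r.x; print("guard",g); e=res(g,obs).reshape(-1,2)
for o,d in zip(obs,e): print(o[0],o[2],d)
print("slot",W(g,(-.05,-.19,.09)),"knob",W(g,(-.03,-.02,.145)),"hinge",W(g,(0,.2,.145)))
so=[];obs=so
add("top",10,155,205,[((722,286),(-30,-95,45)),((720,83),(30,-95,45)),((85,271),(-30,95,45)),((737,292),(-30,-95,0))])
add("side",6,255,265,[((37,448),(30,95,45)),((188,472),(-30,95,45)),((197,525),(-30,95,0)),((258,90),(-30,-95,45)),((38,500),(30,95,0))])
r=least_squares(res,[.47,.3,0,0,0],args=(so,),loss='soft_l1'); s=r.x
print("stand",s[:3]); 
for o,d in zip(so,res(s,so).reshape(-1,2)): print(o[0],o[2],d)
for y in(-.058,0,.058): 
    w=W(s,(0,y,.045)); print(w,{n:proj(*P[n],w)[0] for n in P})
E
python3 fit.py
```

```text
guard [ 0.6461 -0.0455 -0.0075 -0.0111  0.0262]
top (-20, -155, 90) [ 0.2265 -0.7488]
top (-20, -225, 90) [-0.352  -0.2638]
top (-80, -155, 90) [0.4598 0.092 ]
top (-80, -225, 90) [0.2249 0.9085]
top (8, -60, 160) [0.1294 0.101 ]
top (-8, -60, 160) [1.9489 0.328 ]
top (-50, -190, 90) [0.6052 0.1165]
side (-20, -225, 90) [-0.6412 -0.2273]
side (-80, -225, 90) [-0.2929  0.3499]
side (-20, -155, 90) [-0.3235 -3.2661]
side (-80, -155, 90) [-0.715 -2.292]
side (8, -60, 160) [-0.3186 -1.1308]
side (-8, -60, 160) [-0.3608  1.0001]
side (-50, -190, 90) [0.1022 0.1917]
top (8, 200, 160) [-0.3618 -0.6109]
top (-8, 200, 160) [ 0.1444 -0.5668]
top ('b', 243, 165) [ 0.5999 -1.1006]
top ('b', 207, 165) [0.2706 0.3027]
top ('f', 243, 165) [-0.0129 -0.569 ]
top ('f', 207, 165) [-0.3374  0.1934]
top ('f', 243, 0) [0.7133 0.6954]
top ('f', 207, 0) [0.4391 0.8106]
side (8, 200, 160) [ 0.3991 -0.4874]
side (-8, 200, 160) [0.4324 0.1339]
side ('b', 207, 165) [-0.5559 -0.4866]
side ('f', 207, 165) [-0.2766  0.1841]
side ('b', 243, 165) [-0.4802 -0.1957]
side ('f', 243, 165) [ 0.0041 -0.3994]
side ('f', 243, 0) [ 1.5555 -0.4126]
slot [ 0.5947 -0.2351  0.09  ] knob [ 0.616  -0.0653  0.145 ] hinge [0.6476 0.1545 0.145 ]
stand [ 0.4729  0.3003 -0.0452]
top (-30, -95, 45) [ 0.0036 -0.4723]
top (30, -95, 45) [-0.1289  0.4188]
top (-30, 95, 45) [ 0.4458 -1.533 ]
top (-30, -95, 0) [0.3297 0.3027]
side (30, 95, 45) [-0.026   0.0661]
side (-30, 95, 45) [-0.3169 -0.0213]
side (-30, 95, 0) [-0.0164 -1.6364]
side (-30, -95, 45) [-1.4939 -0.0551]
side (30, 95, 0) [0.5027 0.4772]
[0.4702 0.2424 0.045 ] {'top': array([222.6553, 213.9707]), 'side': array([288.0989, 283.7209])}
[0.4729 0.3003 0.045 ] {'top': array([222.3428, 194.2446]), 'side': array([307.1997, 279.9398])}
[0.4755 0.3583 0.045 ] {'top': array([222.0307, 174.5568]), 'side': array([327.4463, 275.9276])}
```

```bash
cat >> h.py <<'E'
G=np.array([.6461,-.0455,-.0075]); S=np.array([.4729,.3003,-.0452])
def W(v,X):
    c,s=np.cos(v[2]),np.sin(v[2]); return np.array([v[0]+c*X[0]-s*X[1],v[1]+s*X[0]+c*X[1],X[2]])
def box(p,K,im,k,c0,r0,v,x0,x1,y0,y1,z0,z1,col=(0,255,0)):
    C=[W(v,(x,y,z)) for x in(x0,x1) for y in(y0,y1) for z in(z0,z1)]
    q=proj(p,K,C); q=np.stack([(q[:,1]-c0+.5)*k,(q[:,0]-r0+.5)*k],1).astype(int)
    for a in range(8):
        for b in(1,2,4):
            if not a&b: cv2.line(im,tuple(map(int,q[a])),tuple(map(int,q[a|b])),col,1)
def crop(p,k,c0,c1,r0,r1):
    return cv2.convertScaleAbs(cv2.resize(np.ascontiguousarray(p["pixels"][r0:r1,c0:c1,::-1]),None,fx=k,fy=k,interpolation=cv2.INTER_CUBIC),alpha=1.4)
def toolrow(pos,yaw,st=None):
    """target TCP pos; yaw = world heading of tool y; tool straight down. returns scaled row from measured pose"""
    st=st or telemetry.get_state()
    A=R.from_quat(st["tcp_rot"]); y=np.array([np.cos(yaw),np.sin(yaw),0]);z=np.array([0,0,-1.]);x=np.cross(y,z)
    B=R.from_matrix(np.stack([x,y,z],1))
    d=A.inv().apply(np.array(pos)-st["eef_pos"])/.15; t=(A.inv()*B).as_rotvec()/(np.pi/2)
    return np.round(d,3),np.round(t,3)
E
python3 - <<'E'
from h import *
for n,a,b in(("top",(10,155,235,205,245),(6,270,400,130,195)),("side",(6,255,305,265,355),(6,200,290,120,220))):
    p,K=cam(n)
    im=crop(p,*a); q=(p,K,im,a[0],a[1],a[3])
    box(*q,S,-.03,.03,-.095,.095,0,.045,(255,0,0))
    for y in(-.058,0,.058): box(*q,S,-.008,.008,y-.022,y+.022,.045,.053)
    box(*q,S,-.005,.005,-.073,-.043,.053,.099,(0,0,255))
    cv2.imwrite(f"pics/c_{n}1.png",im)
    im=crop(p,*b); q=(p,K,im,b[0],b[1],b[3])
    box(*q,G,-.08,-.02,-.225,-.155,0,.09); box(*q,G,-.055,-.045,-.204,-.176,.09,.09)
    box(*q,G,-.008,.008,-.06,.2,.03,.16,(255,0,0)); box(*q,G,-.039,-.021,-.029,-.011,.193,.229,(0,0,255))
    cv2.imwrite(f"pics/c_{n}2.png",im)
print(toolrow([.470,.2424,.30],-.045), telemetry.get_state()["time"])
E
```

```text
(array([-2.309, -1.835, -0.458]), array([0.   , 0.   , 0.786])) 2.1
```

View pics/c_top1.png

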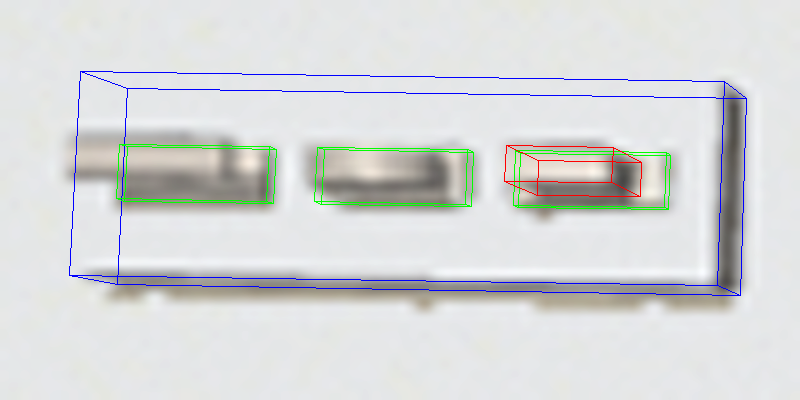

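View pics/c_side1.png

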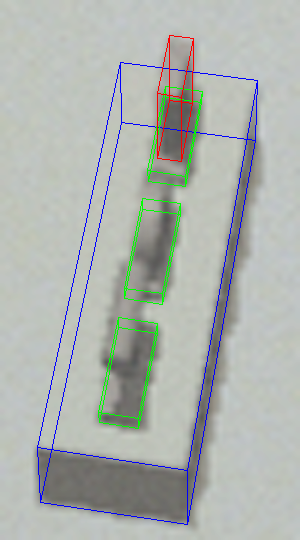

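View pics/c_top2.png

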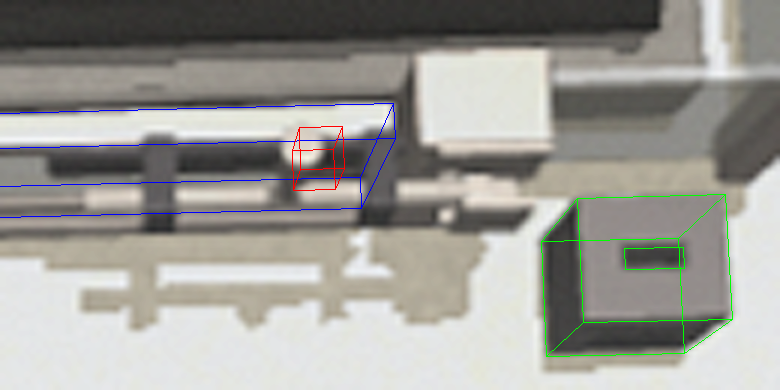

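View pics/c_side2.png

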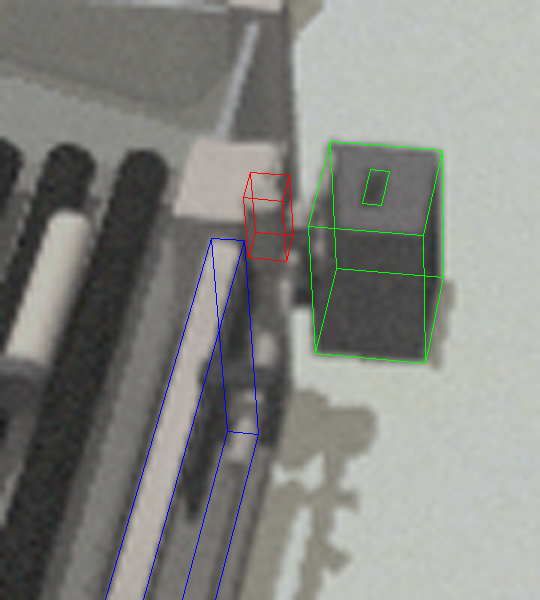

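```bash
python3 -m crank '[[-0.15,-0.12,-0.06,0,0,0.09,1],[-0.35,-0.27,-0.16,0,0,0.18,1],[-0.55,-0.43,-0.26,0,0,0.27,1],[-0.75,-0.6,-0.36,0,0,0.36,1],[-0.95,-0.75,-0.45,0,0,0.45,1],[-1,-0.8,-0.458,0,0,0.54,1],[-1,-0.8,-0.458,0,0,0.63,1],[-1,-0.8,-0.458,0,0,0.72,1],[-1,-0.8,-0.458,0,0,0.786,1],[-1,-0.8,-0.458,0,0,0.786,0.6]]'
python3 - <<'E'
from h import *
print(toolrow([.470,.2424,.20],-.045))
E
```

```text
time: 3.1
eef_pos: [0.3455, 0.4594, 0.3002]
tcp_rot: [0.723, 0.691, 0.0, 0.0]
contact_force: [-0.3, -0.2, 0.0]
opening: 0.856
(array([-1.408,  0.893,  0.668]), array([ 0., -0.,  0.]))
```

```bash
python3 -m crank '[[-0.2,0.12,0.03,0,0,0,0.6],[-0.45,0.27,0.07,0,0,0,0.6],[-0.7,0.42,0.1,0,0,0,0.6],[-0.9,0.55,0.14,0,0,0,0.6],[-0.95,0.6,0.18,0,0,0,0.6],[-0.95,0.6,0.2,0,0,0,0.6]]'
python3 - <<'E'
from h import *
print(toolrow([.470,.2424,.13],-.045))
E
```

```text
time: 3.7
eef_pos: [0.4296, 0.3123, 0.2694]
tcp_rot: [0.723, 0.691, -0.0, -0.0]
contact_force: [-1.4, 0.9, -0.3]
opening: 0.6
(array([-0.453,  0.291,  0.929]), array([-0.   , -0.   , -0.001]))
```

```bash
python3 -m crank '[[-0.15,0.1,0.2,0,0,0,0.6],[-0.32,0.2,0.4,0,0,0,0.6],[-0.44,0.28,0.6,0,0,0,0.6],[-0.453,0.291,0.8,0,0,0,0.6],[-0.453,0.291,0.9,0,0,0,0.6],[-0.453,0.291,0.929,0,0,0,0.6],[-0.453,0.291,0.929,0,0,0,0.6]]'
python3 - <<'E'
from h import *
print(toolrow([.470,.2424,.0595],-.045))
for n,a in(("top",(10,155,235,190,245)),("side",(6,225,335,240,335))):
    p,K=cam(n); im=crop(p,*a); cv2.imwrite(f"pics/d_{n}.png",im)
E
```

```text
time: 4.4
eef_pos: [0.4693, 0.2444, 0.1308]
tcp_rot: [0.722, 0.692, -0.0, -0.0]
contact_force: [0.5, -0.5, -0.6]
opening: 0.595
(array([-0.013,  0.005,  0.475]), array([-0.   , -0.   ,  0.001]))
```

View pics/d_top.png

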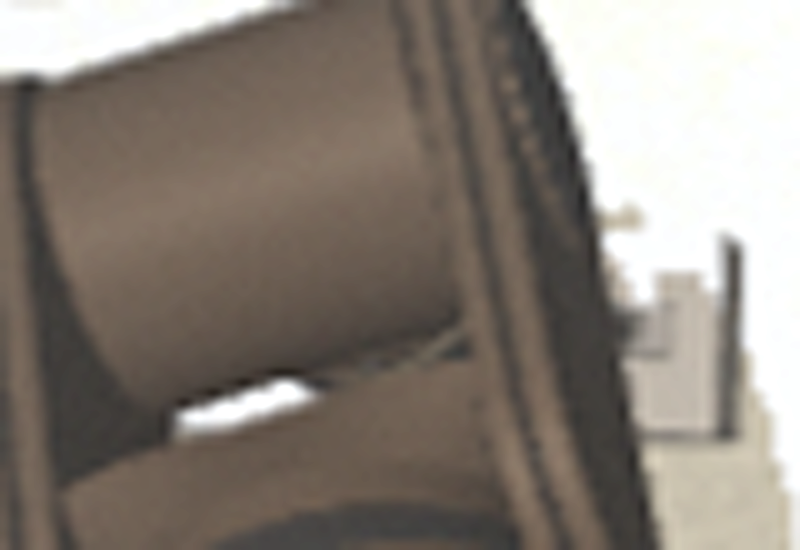

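View pics/d_side.png

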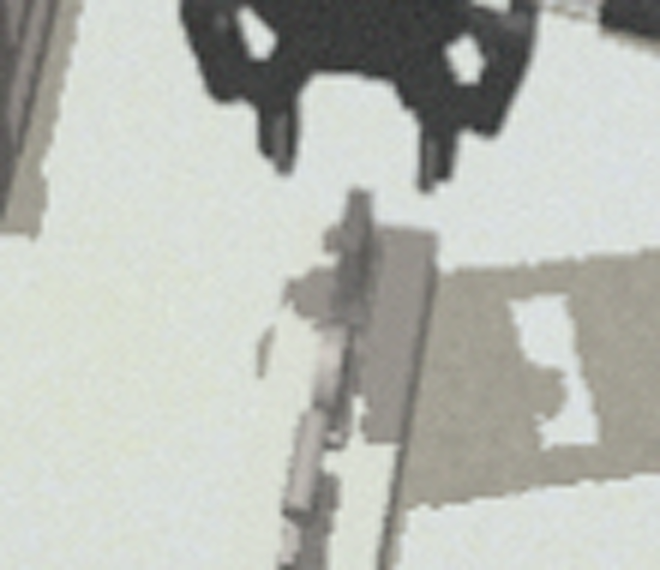

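```bash
python3 -m crank '[[-0.013,0.005,0.16,0,0,0,0.6],[-0.013,0.005,0.3,0,0,0,0.6],[-0.013,0.005,0.42,0,0,0,0.6],[-0.013,0.005,0.475,0,0,0,0.6],[-0.013,0.005,0.475,0,0,0,0.4],[-0.013,0.005,0.475,0,0,0,0.2],[-0.013,0.005,0.475,0,0,0,0],[-0.013,0.005,0.475,0,0,0,0],[-0.013,0.005,0.475,0,0,0,0],[-0.013,0.005,0.475,0,0,0,0]]' 45
```

```text
time: 5.5
eef_pos: [0.4715, 0.2417, 0.0611]
tcp_rot: [0.723, 0.691, 0.001, 0.001]
contact_force: [-1.1, 0.4, 5.7]
opening: 0.108
```

```bash
python3 -m crank '[[0,0,-0.05,0,0,0,0],[0,0,-0.15,0,0,0,0],[0,0,-0.3,0,0,0,0],[0,0,-0.5,0,0,0,0],[0,0,-0.7,0,0,0,0],[0,0,-0.9,0,0,0,0],[0,0,-1,0,0,0,0],[0,0,-1,0,0,0,0]]'
python3 - <<'E'
from h import *
s=telemetry.get_state(); print(s["contact_force"],s["opening"])
p,K=cam("side"); cv2.imwrite("pics/e.png",crop(p,6,225,335,200,300))
print(toolrow([.5947,-.2351,.20],-.0075))
E
```

```text
time: 6.3
eef_pos: [0.4716, 0.2417, 0.2125]
tcp_rot: [0.723, 0.691, 0.002, 0.001]
contact_force: [1.0, 0.9, -0.7]
opening: 0.112
[ 0.98528176  0.87733398 -0.66633049] 0.11240036799176763
(array([-3.136,  0.969,  0.067]), array([ 0.001, -0.   , -0.024]))
```

View pics/e.png

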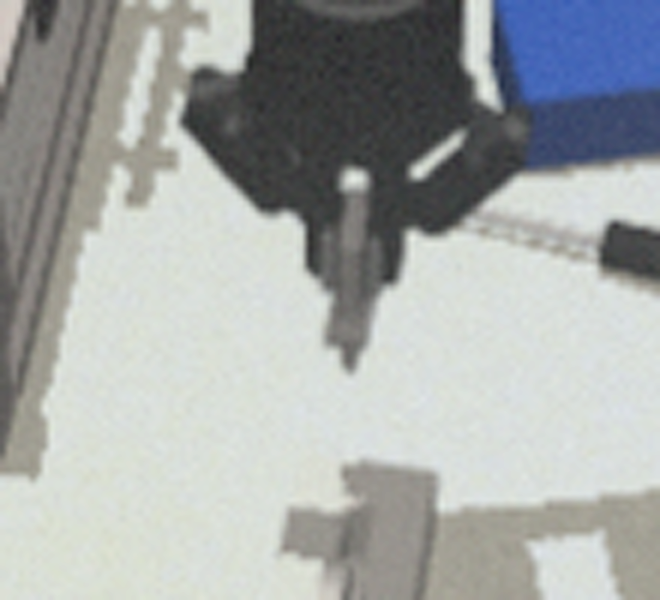

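```bash
python3 -m crank '[[-0.1,0,0,0,0,0,0],[-0.3,0,0,0,0,0,0],[-0.55,0,0,0,0,0,0],[-0.8,0,0,0,0,0,0],[-1,0,0,0,0,0,0]]' && python3 -m crank '[[-0.25,0,0,0,0,0,0],[-0.5,0,0,0,0,0,0],[-0.75,0,0,0,0,0,0],[-1,0,0,0,0,0,0]]' && python3 -m crank '[[-0.25,0,0,0,0,0,0],[-0.5,0,0,0,0,0,0],[-0.75,0.1,0,0,0,0,0],[-0.9,0.25,0,0,0,0,0],[-0.98,0.4,0,0,0,0,0],[-1,0.5,0,0,0,0,0],[-1,0.5,0,0,0,0,0]]'
python3 - <<'E'
from h import *
print(toolrow([.5947,-.2351,.17],-.0075))
E
```

```text
time: 6.85
eef_pos: [0.4617, 0.0891, 0.2069]
tcp_rot: [0.723, 0.691, -0.002, -0.001]
contact_force: [1.1, 0.3, -1.7]
opening: 0.111
time: 7.25
eef_pos: [0.4549, -0.0601, 0.207]
tcp_rot: [0.723, 0.691, -0.001, -0.002]
contact_force: [0.8, -0.2, -1.5]
opening: 0.11
time: 7.95
eef_pos: [0.5245, -0.2125, 0.2067]
tcp_rot: [0.723, 0.691, -0.001, -0.002]
contact_force: [-0.2, -0.2, -2.0]
opening: 0.115
(array([-0.13 ,  0.475,  0.243]), array([-0.003, -0.001, -0.024]))
```

```bash
python3 -m crank '[[-0.05,0.12,0.05,0,0,-0.012,0],[-0.1,0.26,0.12,0,0,-0.024,0],[-0.13,0.4,0.2,0,0,-0.024,0],[-0.13,0.475,0.25,0,0,-0.024,0],[-0.13,0.475,0.27,0,0,-0.024,0],[-0.13,0.475,0.27,0,0,-0.024,0],[-0.13,0.475,0.27,0,0,-0.024,0]]'
cat > look.py <<'E'
from h import *
import sys
s=telemetry.get_state(); e=s["eef_pos"]; print(e,s["contact_force"],s["opening"])
y=R.from_quat(s["tcp_rot"]).as_matrix()[:,1]; v=np.array([e[0],e[1],np.arctan2(y[1],y[0])]); print(v[2], R.from_quat(s["tcp_rot"]).as_matrix()[:,2])
kz=e[2]-.0157
for n,a in(("top",(7,330,430,125,205)),("side",(7,215,315,90,180))):
    p,K=cam(n); im=crop(p,*a); cv2.imwrite(f"pics/{sys.argv[1]}_{n}r.png",im); q=(p,K,im,a[0],a[1],a[3])
    box(*q,G,-.08,-.02,-.225,-.155,0,.09); box(*q,G,-.055,-.045,-.204,-.176,.09,.09)
    box(*q,v,-.008,.008,-.022,.022,kz,kz+.008,(0,0,255)); box(*q,v,-.003,.003,-.012,.012,kz-.03,kz,(0,0,255)); box(*q,v,-.005,.005,-.015,.015,kz+.008,kz+.054,(0,0,255))
    cv2.imwrite(f"pics/{sys.argv[1]}_{n}.png",im)
E
python3 look.py f
```

```text
time: 8.65
eef_pos: [0.5946, -0.2339, 0.1691]
tcp_rot: [0.709, 0.705, -0.0, -0.0]
contact_force: [0.0, 0.4, -0.7]
opening: 0.109
[ 0.59463613 -0.23393622  0.16912969] [ 0.03398409  0.36959549 -0.6575457 ] 0.1090780951020617
-0.006761727486905161 [-5.92537307e-04  1.16751017e-04 -9.99999818e-01]
```

View pics/f_top.png

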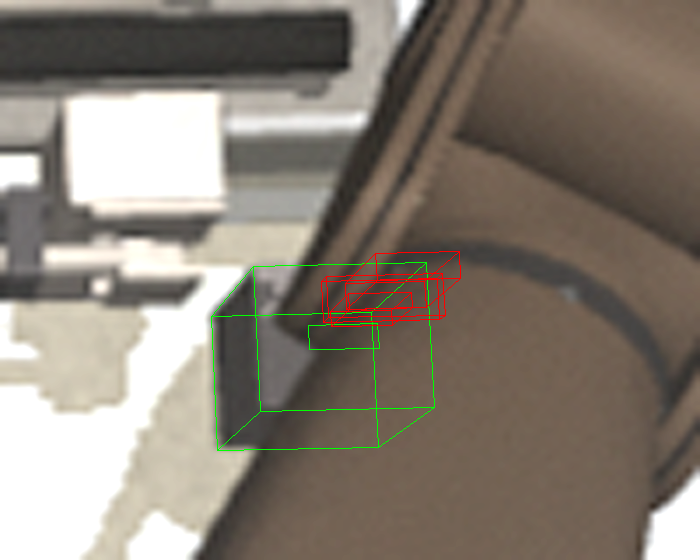

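View pics/f_side.png

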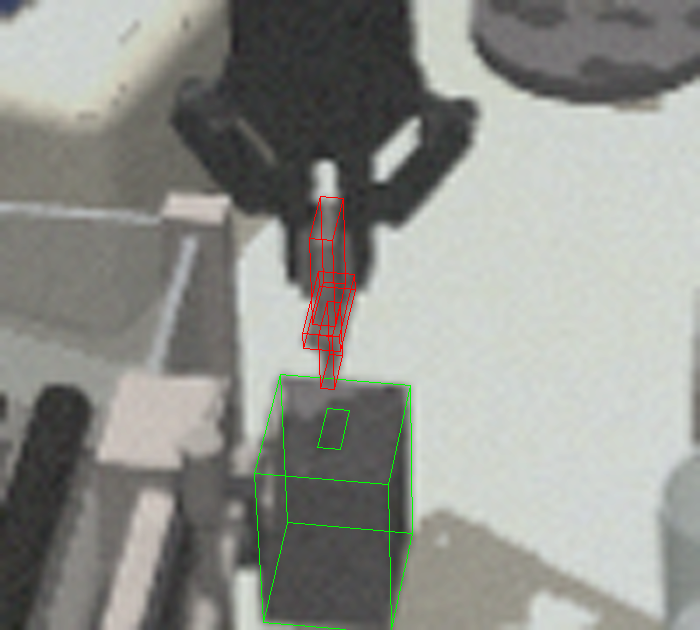

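View pics/f_sider.png

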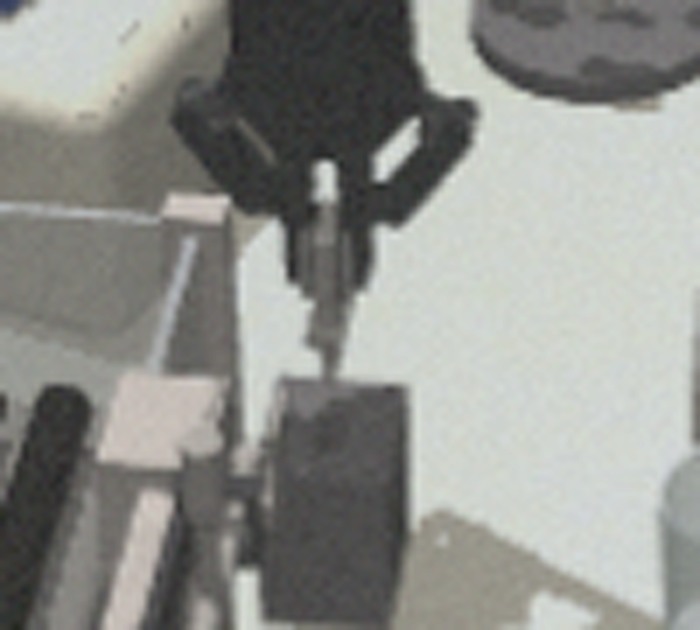

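```bash
python3 -m crank '[[-0.007,0,0.08,0,0,0,0],[-0.007,0.003,0.14,0,0,0,0],[-0.007,0.003,0.19,0,0,0,0],[-0.007,0.003,0.23,0,0,0,0],[-0.007,0.003,0.26,0,0,0,0],[-0.007,0.003,0.29,0,0,0,0],[-0.007,0.003,0.29,0,0,0,0]]'
python3 look.py g
```

```text
time: 9.45
eef_pos: [0.5955, -0.2351, 0.1245]
tcp_rot: [0.71, 0.705, -0.0, -0.001]
contact_force: [0.7, 0.3, -2.3]
opening: 0.111
[ 0.59552087 -0.23508898  0.12452304] [ 0.73696387  0.34212547 -2.32106772] 0.11089876588856784
-0.00691262609821431 [-1.20726492e-03  6.89613269e-04 -9.99999033e-01]
```

View pics/g_sider.png

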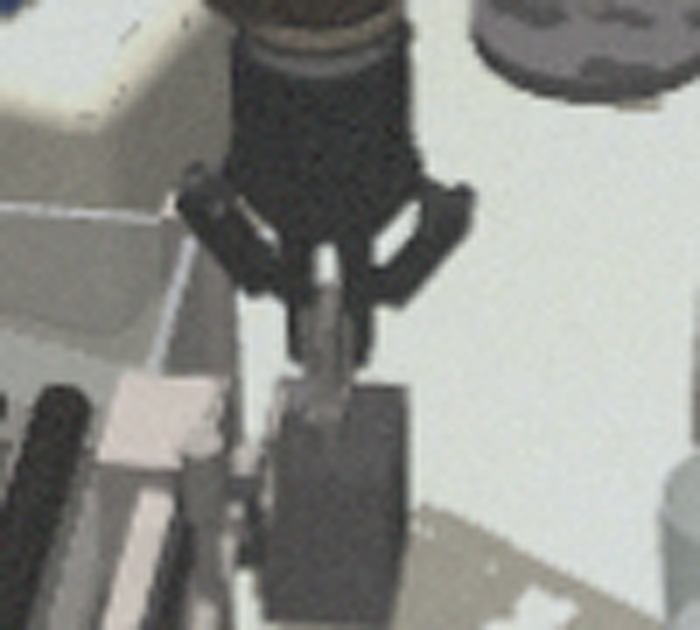

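```bash
python3 -m crank '[[0,-0.003,0.03,0,0,0,0],[0,-0.003,0.06,0,0,0,0],[0,-0.003,0.085,0,0,0,0],[0,-0.003,0.11,0,0,0,0],[0,-0.003,0.12,0,0,0,0],[0,-0.003,0.12,0,0,0,0]]'
```

```text
time: 10.15
eef_pos: [0.5952, -0.2352, 0.1069]
tcp_rot: [0.71, 0.705, -0.0, -0.0]
contact_force: [-0.4, -0.4, -2.0]
opening: 0.11
```

```bash
python3 -m crank '[[0,0,0.01,0,0,0,0],[0,0,0.02,0,0,0,0],[0,0,0.025,0,0,0,0],[0,0,0.025,0,0,0,0]]'; python3 look.py i
```

```text
time: 10.55
eef_pos: [0.5958, -0.2356, 0.1061]
tcp_rot: [0.709, 0.705, -0.0, 0.0]
contact_force: [-2.9, 1.6, 6.6]
opening: 0.116
[ 0.59581938 -0.23555593  0.10613064] [-2.93374335  1.60045772  6.60318868] 0.11571627582103125
-0.006754118792268977 [ 3.06315064e-04 -4.30520687e-04 -9.99999860e-01]
```

View pics/i_side.png

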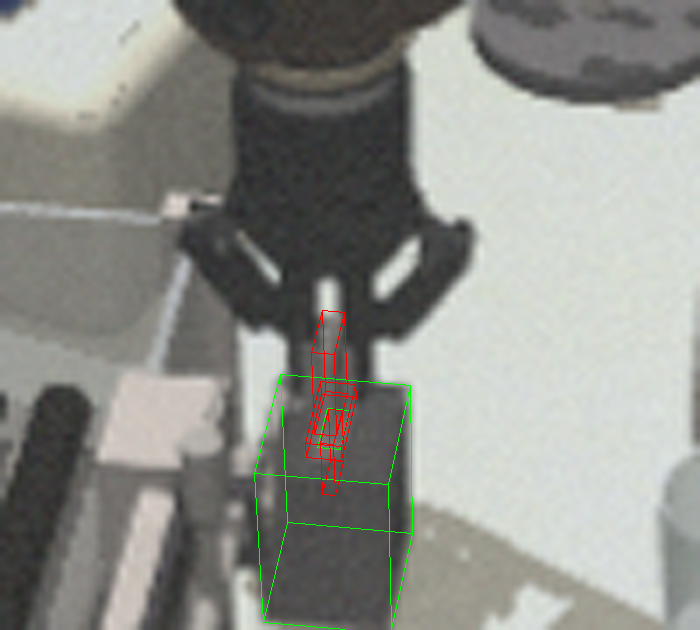

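View pics/i_sider.png

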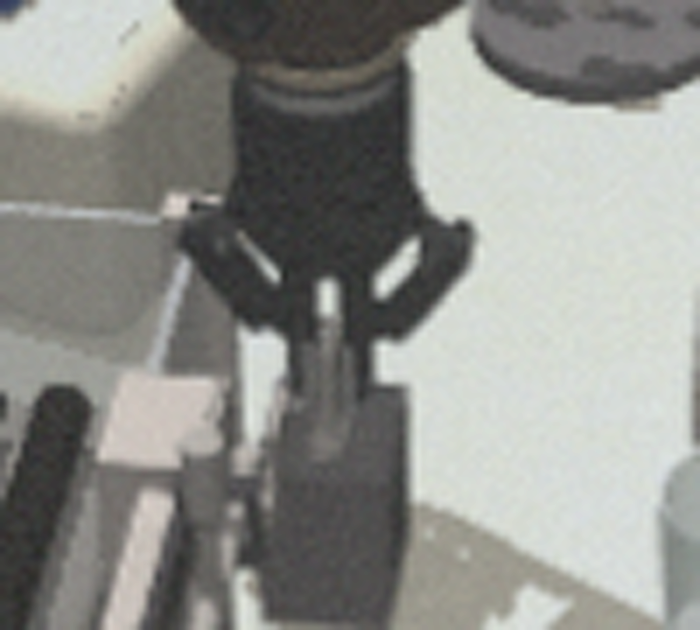

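```bash
python3 -m crank '[[0,0,0.012,0,0,0,0],[0,0,0.015,0,0,0,0],[0,0,0,0,0,0,0.15],[0,0,0,0,0,0,0.3],[0,0,0,0,0,0,0.4],[0,0,0,0,0,0,0.4],[0,0,0,0,0,0,0.4],[0,0,0,0,0,0,0.4]]' && python3 look.py j && python3 -m crank '[[0,0,-0.1,0,0,0,0.4],[0,0,-0.3,0,0,0,0.4],[0,0,-0.55,0,0,0,0.4],[0,0,-0.8,0,0,0,0.4],[0,0,-1,0,0,0,0.4]]' && python3 -m crank '[[0,-0.2,-0.15,0,0,0,0.4],[0,-0.5,-0.2,0,0,0,0.4],[0,-0.8,-0.2,0,0,0,0.4],[0,-1,-0.2,0,0,0,0.4],[0,-1,-0.2,0,0,0,0.4]]'; python3 look.py k
```

```text
time: 11.45
eef_pos: [0.5953, -0.2353, 0.1033]
tcp_rot: [0.71, 0.705, -0.0, -0.0]
contact_force: [0.0, 0.0, -0.2]
opening: 0.398
[ 0.5953073  -0.2352657   0.10329128] [ 0.02051993  0.01030045 -0.21920353] 0.3980644383892776
-0.007027028888374909 [-4.30356151e-04  2.70835385e-04 -9.99999871e-01]
time: 12.05
eef_pos: [0.596, -0.2356, 0.258]
tcp_rot: [0.71, 0.705, 0.0, 0.002]
contact_force: [0.2, 0.6, 0.4]
opening: 0.403
time: 12.55
eef_pos: [0.443, -0.234, 0.2851]
tcp_rot: [0.71, 0.704, -0.0, 0.001]
contact_force: [-0.9, 0.4, -0.6]
opening: 0.402
[ 0.44299952 -0.23404194  0.28513621] [-0.89316136  0.3836143  -0.63208245] 0.4020674889764836
-0.008936359778938377 [ 9.24720328e-04 -1.44927534e-03 -9.99998522e-01]
```

View pics/k_sider.png

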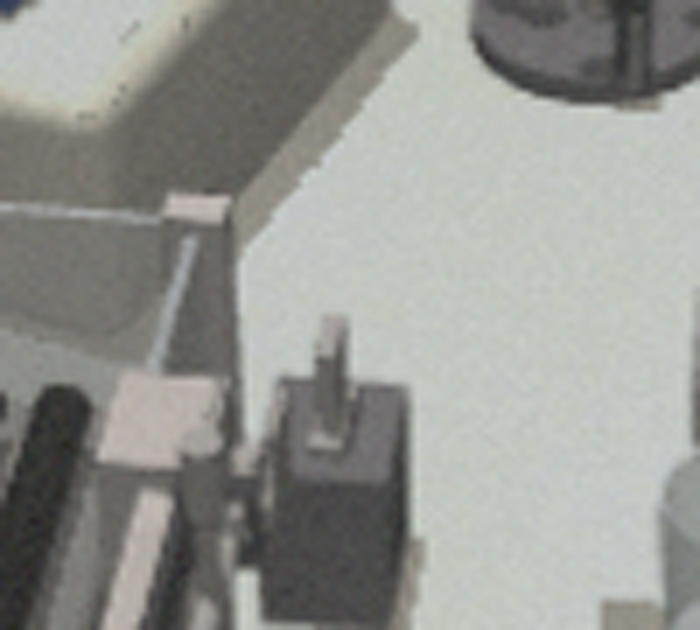

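View pics/k_topr.png

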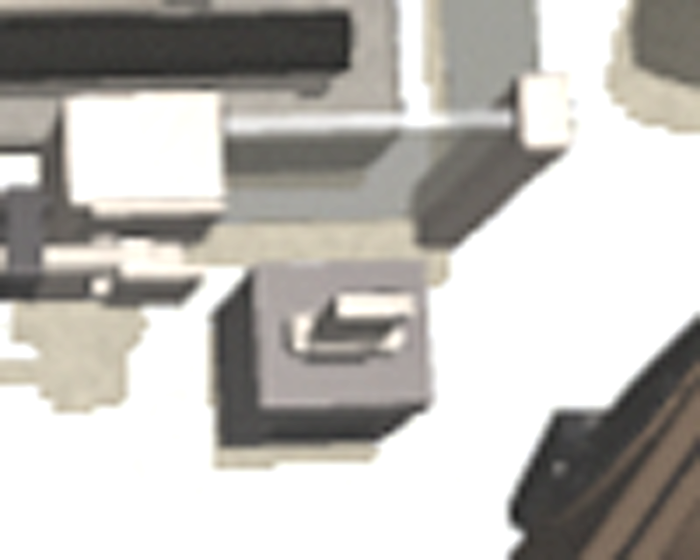

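Run:
```python
from h import *
for n,a,b in(("top",(7,330,430,125,205),(9,290,370,125,180)),("side",(7,215,315,90,180),(9,205,275,130,190))):
    p,K=cam(n); im=crop(p,*a); q=(p,K,im,a[0],a[1],a[3]); v=np.array([.5950,-.2353,-.0075])
    for dz,c in((0,(0,0,255)),): box(*q,v,-.008,.008,-.022,.022,.09,.098,c); box(*q,v,-.005,.005,-.015,.015,.098,.144,c)
    cv2.imwrite(f"pics/l_{n}.png",im)
    im=crop(p,*b); q=(p,K,im,b[0],b[1],b[3]); box(*q,G,-.039,-.021,-.029,-.011,.193,.229,(0,0,255))
    cv2.imwrite(f"pics/m_{n}.png",im)
    for l in("knob","nose"): print(n,l,[(x["location"],x["confidence"]) for x in finder.pinpoint(l,p)[:2]], proj(p,K,W(G,(-.03,-.02,.145))))
```

```text
top knob [([160.8, 318.9], 0.52), ([169.0, 383.0], 0.28)] [[162.39102017 320.13592999]]
top nose [([160.3, 353.8], 0.87)] [[162.39102017 320.13592999]]
side knob [([174.6, 244.3], 0.44)] [[173.45026053 245.51664377]]
side nose [([155.9, 251.9], 0.81)] [[173.45026053 245.51664377]]
```

View pics/l_side.png

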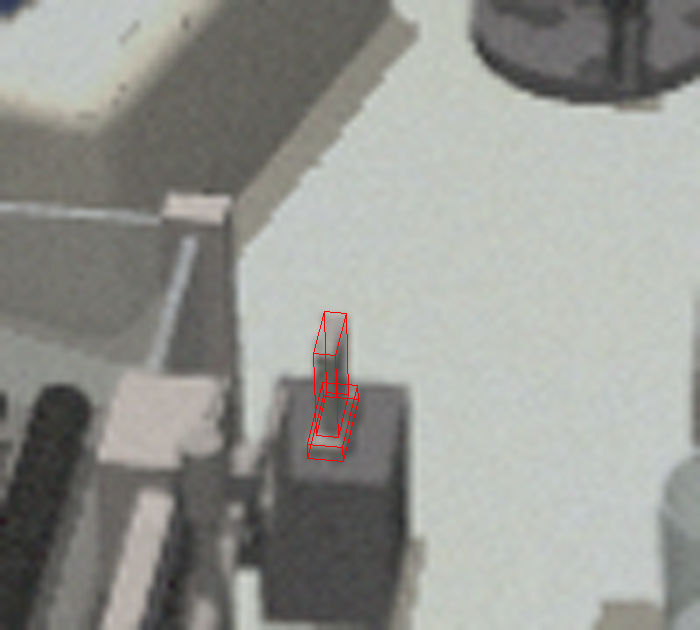

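View pics/l_top.png

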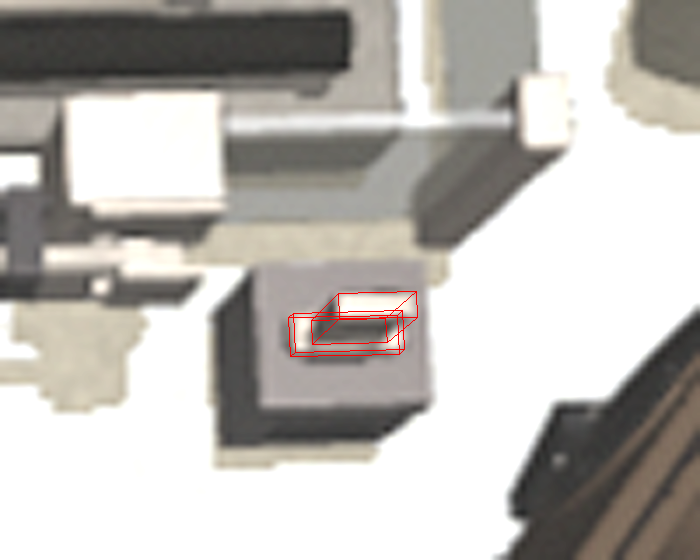

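View pics/m_side.png

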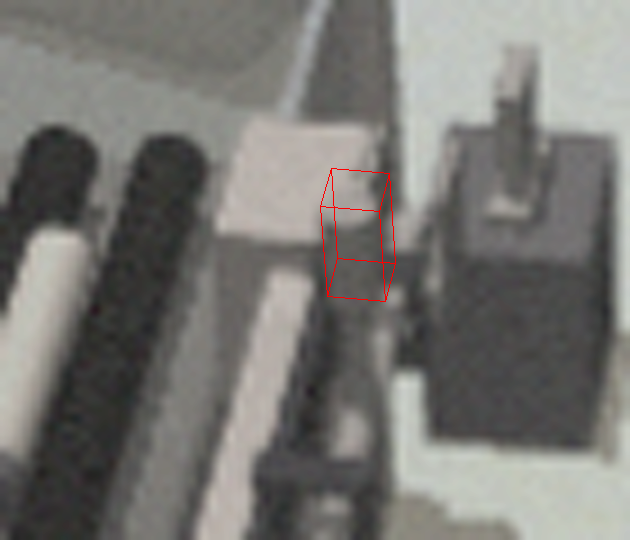

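View pics/m_top.png

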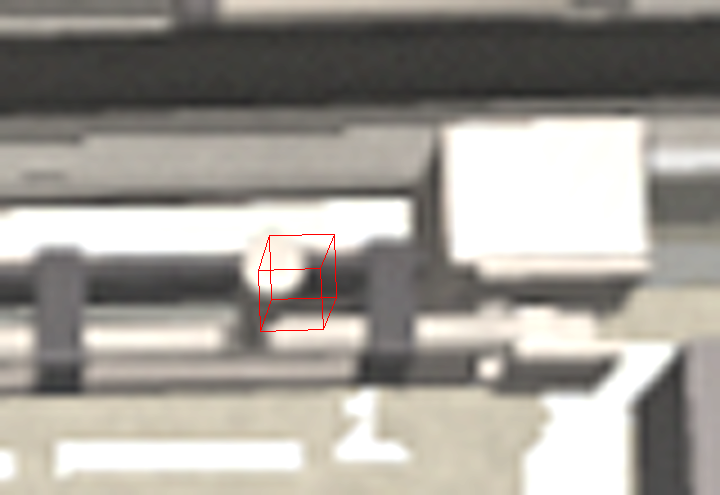

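Run:
```python
from h import *
for n in("top","side"):
    p,K=cam(n)
    if n=="top": a=atz(p,K,(154.3,320.3),.229); print("top->",a)
    else:
        im=cv2.resize(np.ascontiguousarray(p["pixels"][135:175,225:265,::-1]),None,fx=14,fy=14,interpolation=cv2.INTER_CUBIC); im=cv2.convertScaleAbs(im,alpha=2.0,beta=-60)
        for dx,dy,c in((0,0,(0,0,255)),(-.003,.006,(0,255,0))):
            for z in(.193,.229):
                q=proj(p,K,[W(G,(-.03+dx+.009*np.cos(t),-.02+dy+.009*np.sin(t),z)) for t in np.linspace(0,6.3,40)])
                cv2.polylines(im,[np.stack([(q[:,1]-225+.5)*14,(q[:,0]-135+.5)*14],1).astype(np.int32)],False,c,1)
        cv2.imwrite("pics/n.png",im)
        print(W(G,(-.03,-.02,.229)))
```

```text
top-> [ 0.61575879 -0.05822525  0.229     ]
[ 0.61595085 -0.06527444  0.229     ]
```

View pics/n.png

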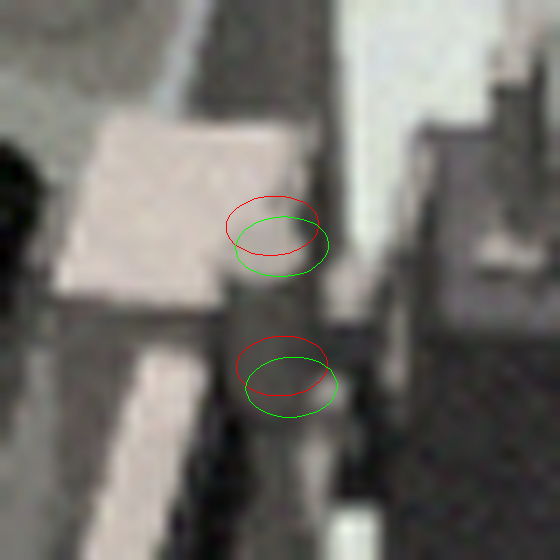

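```bash
python3 -c "
from h import *
print(toolrow([.6158,-.0585,.27],-.0075))"
```

```text
(array([1.178, 1.126, 0.089]), array([-0.   , -0.   ,  0.001]))
```

```bash
python3 -m crank '[[0.2,0.2,0,0,0,0,0.6],[0.45,0.43,0,0,0,0,0.6],[0.7,0.67,0,0,0,0,0.6],[0.9,0.87,0,0,0,0,0.6],[1,0.97,0.04,0,0,0,0.6],[1,0.97,0.04,0,0,0,0.6]]'; python3 -c "
from h import *
print(toolrow([.6158,-.0585,.25],-.0075))"
```

```text
time: 13.65
eef_pos: [0.5931, -0.0828, 0.2761]
tcp_rot: [0.708, 0.706, -0.0, -0.001]
contact_force: [-0.0, 0.1, -0.3]
opening: 0.603
(array([0.162, 0.151, 0.174]), array([-0.001, -0.001,  0.003]))
```

```bash
python3 -m crank '[[0.08,0.07,0.08,0,0,0,0.6],[0.162,0.151,0.14,0,0,0,0.6],[0.162,0.151,0.174,0,0,0,0.6],[0.162,0.151,0.174,0,0,0,0.6]]'
python3 - <<'E'
from h import *
print(toolrow([.6158,-.0585,.194],-.0075))
p,K=cam("side"); cv2.imwrite("pics/o.png",crop(p,8,205,280,110,185))
p,K=cam("top"); cv2.imwrite("pics/o2.png",crop(p,6,270,390,110,200))
E
```

```text
time: 14.05
eef_pos: [0.6139, -0.0614, 0.2498]
tcp_rot: [0.71, 0.705, -0.001, -0.001]
contact_force: [-0.7, 0.3, -0.6]
opening: 0.599
(array([0.02 , 0.014, 0.372]), array([-0.002, -0.   ,  0.   ]))
```

View pics/o.png

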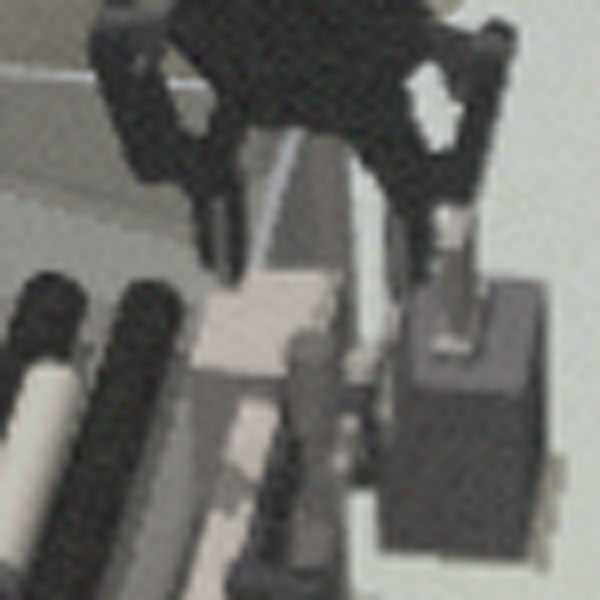

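```bash
python3 -m crank '[[0.01,0.01,0.1,0,0,0,0.6],[0.015,0.01,0.2,0,0,0,0.6],[0.015,0.01,0.3,0,0,0,0.6],[0.015,0.01,0.365,0,0,0,0.6],[0.015,0.01,0.365,0,0,0,0.4],[0.015,0.01,0.365,0,0,0,0.25],[0.015,0.01,0.365,0,0,0,0],[0.015,0.01,0.365,0,0,0,0],[0.015,0.01,0.365,0,0,0,0],[0.015,0.01,0.365,0,0,0,0]]' 45
python3 - <<'E'
from h import *
print(telemetry.get_state()["contact_force"])
p,K=cam("side"); cv2.imwrite("pics/q.png",crop(p,8,205,280,110,185))
E
```

```text
time: 15.15
eef_pos: [0.6167, -0.0589, 0.1972]
tcp_rot: [0.71, 0.705, 0.0, 0.001]
contact_force: [2.2, 0.2, -1.8]
opening: 0.198
[ 2.19137275  0.20178673 -1.75090748]
```

View pics/q.png

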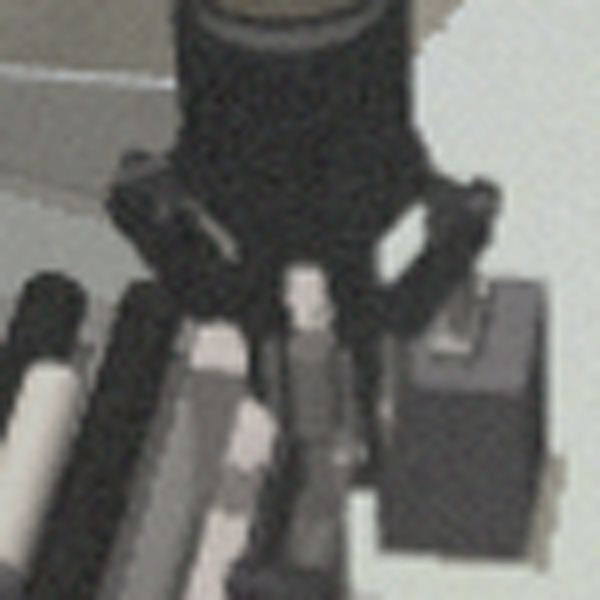

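```bash
python3 -m crank '[[0,0,-0.02,0,0,0,0],[0,0,-0.04,0,0,0,0],[0,0,-0.06,0,0,0,0],[0,0,-0.08,0,0,0,0],[0,0,-0.085,0,0,0,0],[0,0,-0.085,0,0,0,0]]'
```

```text
time: 15.8
eef_pos: [0.6165, -0.0589, 0.2101]
tcp_rot: [0.71, 0.705, 0.0, 0.0]
contact_force: [2.5, 0.4, -1.5]
opening: 0.201
```

```bash
python3 -m crank '[[0.02,0,0,0,0,0,0],[0.04,0,0,0,0,0,0],[0.06,0,0,0,0,0,0],[0.08,0,0,0,0,0,0],[0.1,0,0,0,0,0,0],[0.1,0,0,0,0,0,0]]'
python3 - <<'E'
from h import *
print(telemetry.get_state()["contact_force"])
p,K=cam("side"); cv2.imwrite("pics/r.png",crop(p,8,205,280,110,185))
E
```

```text
time: 16.4
eef_pos: [0.6164, -0.0432, 0.2095]
tcp_rot: [0.709, 0.705, 0.0, -0.0]
contact_force: [2.1, -0.2, -3.0]
opening: 0.196
[ 2.14512965 -0.2461111  -2.98084251]
```

View pics/r.png

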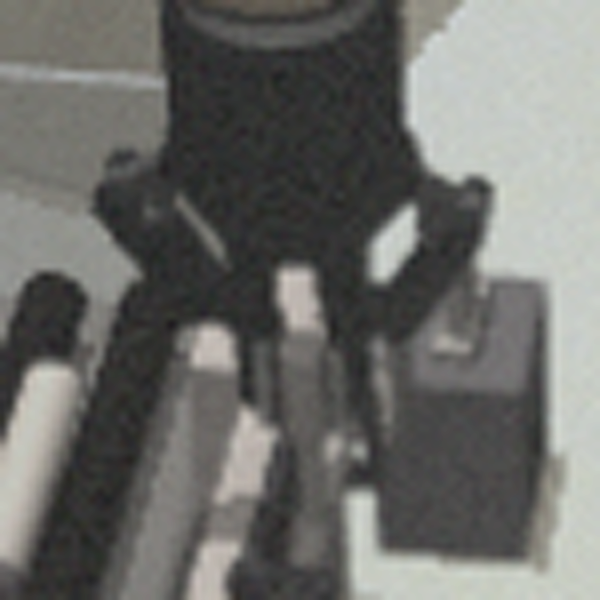

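```bash
python3 -m crank '[[0.03,0,0,0,0,0,0],[0.06,0,0,0,0,0,0],[0.09,0,0,0,0,0,0],[0.12,0,0,0,0,0,0],[0.15,0,0,0,0,0,0],[0.16,0,0,0,0,0,0],[0.16,0,0,0,0,0,0]]'
python3 - <<'E'
from h import *
s=telemetry.get_state(); print(s["contact_force"],s["eef_pos"])
p,K=cam("side"); cv2.imwrite("pics/s.png",crop(p,8,205,280,110,185))
H=W(G,(0,.2,0))[:2]; e=s["eef_pos"]; r=e[:2]-H; print(H,r)
A=R.from_quat(s["tcp_rot"])
for t in(.05,.1,.15,.2,.25,.3,.35,.4,.44):
    c,sn=np.cos(t),np.sin(t); n=H+np.array([c*r[0]+sn*r[1],-sn*r[0]+c*r[1]])
    print(t,np.round(A.inv().apply(np.append(n-e[:2],0))/.15,3),round(t/(np.pi/2),3))
p,K=cam("top"); cv2.imwrite("pics/s2.png",crop(p,6,270,390,110,200))
E
```

```text
time: 17.15
eef_pos: [0.6165, -0.0211, 0.2096]
tcp_rot: [0.709, 0.705, -0.001, 0.001]
contact_force: [2.0, -5.1, -2.0]
opening: 0.198
[ 1.97310356 -5.12341934 -2.0046084 ] [ 0.61645285 -0.02105293  0.20962087]
[0.64759999 0.15449438] [-0.03114713 -0.1755473 ]
0.05 [ 0.011 -0.058 -0.   ] 0.032
0.1 [ 0.026 -0.116 -0.   ] 0.064
0.15 [ 0.043 -0.173 -0.   ] 0.095
0.2 [ 0.063 -0.229 -0.   ] 0.127
0.25 [ 0.086 -0.284 -0.   ] 0.159
0.3 [ 0.111 -0.337 -0.   ] 0.191
0.35 [ 0.14 -0.39 -0.  ] 0.223
0.4 [ 0.17 -0.44 -0.  ] 0.255
0.44 [ 0.197 -0.48  -0.001] 0.28
```

View pics/s.png

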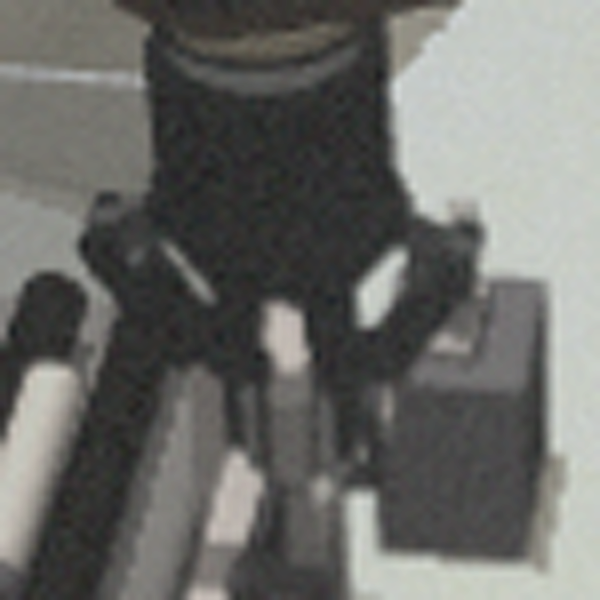

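View pics/s2.png

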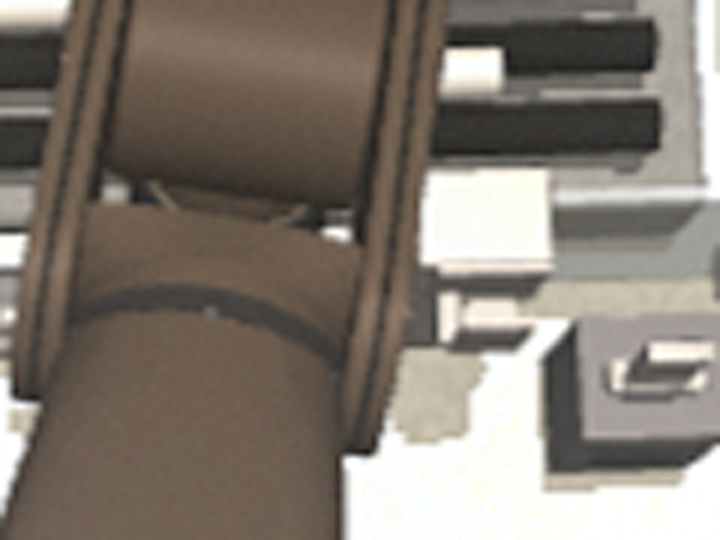

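```bash
python3 -m crank '[[0.005,-0.03,0,0,0,0.016,0],[0.011,-0.058,0,0,0,0.032,0],[0.018,-0.087,0,0,0,0.048,0],[0.026,-0.116,0,0,0,0.064,0],[0.026,-0.116,0,0,0,0.064,0]]'
python3 - <<'E'
from h import *
p,K=cam("side"); cv2.imwrite("pics/t.png",crop(p,7,195,285,115,200))
E
```

```text
time: 17.75
eef_pos: [0.5987, -0.0169, 0.2097]
tcp_rot: [0.744, 0.668, -0.001, 0.001]
contact_force: [0.9, -5.6, -2.6]
opening: 0.197
```

View pics/t.png

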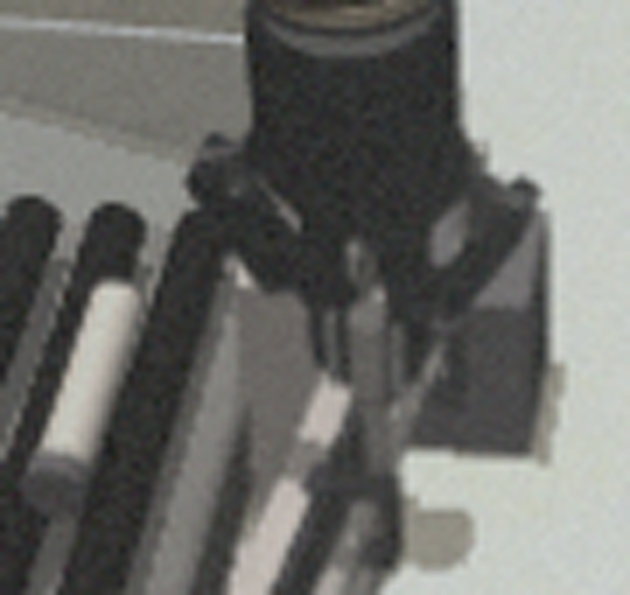

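```bash
python3 -m crank '[[0.006,-0.03,0,0,0,0.016,0],[0.014,-0.07,0,0,0,0.038,0],[0.026,-0.116,0,0,0,0.064,0],[0.043,-0.173,0,0,0,0.095,0],[0.063,-0.229,0,0,0,0.127,0],[0.086,-0.284,0,0,0,0.159,0],[0.1,-0.315,0,0,0,0.178,0],[0.111,-0.337,0,0,0,0.191,0],[0.111,-0.337,0,0,0,0.191,0],[0.111,-0.337,0,0,0,0.191,0]]'
python3 - <<'E'
from h import *
s=telemetry.get_state();print(s["eef_pos"],s["contact_force"],s["wrist_torque"])
P={n:cam(n) for n in("top","side")}
cv2.imwrite("pics/u.png",crop(P["side"][0],6,195,295,115,205))
cv2.imwrite("pics/u2.png",crop(P["top"][0],5,230,390,110,220))
r={}
for l in("stile","hinge","knob","nose"):
    for n in P:
        d=finder.pinpoint(l,P[n][0]); print(l,n,[(x["location"],x["confidence"]) for x in d[:2]])
for t in(.3,.35,.4,.45):
    v=np.array([*W(G,(0,.2,0))[:2],G[2]-t]); X=W(v,(0,-.26,.16)); print(t,X,{n:proj(*P[n],X)[0] for n in P})
E
```

```text
time: 18.8
eef_pos: [0.5504, 0.0051, 0.2096]
tcp_rot: [0.835, 0.55, -0.001, 0.001]
contact_force: [1.2, -4.5, -1.7]
opening: 0.195
[0.55044896 0.00512187 0.20964571] [ 1.17461485 -4.51467061 -1.73335872] [-1.01936513 -0.10037271 -0.09229259]
stile top [([188.8, 329.5], 0.76)]
stile side [([169.4, 267.4], 0.86)]
hinge top [([157.9, 240.0], 0.68), ([178.7, 159.4], 0.55)]
hinge side [([351.6, 211.1], 0.72), ([230.0, 217.4], 0.66)]
knob top []
knob side [([189.0, 267.2], 0.56)]
nose top []
nose side [([169.9, 284.5], 0.68)]
0.3 [ 0.568904   -0.09330987  0.16      ] {'top': array([178.01315429, 331.93741214]), 'side': array([164.29124851, 263.20676803])}
0.35 [ 0.5566173  -0.08906702  0.16      ] {'top': array([182.61816993, 330.53987705]), 'side': array([165.61628321, 267.27113137])}
0.4 [ 0.54455801 -0.08421539  0.16      ] {'top': array([187.15852201, 328.90421778]), 'side': array([167.08487488, 271.24976435])}
0.45 [ 0.53275627 -0.07876711  0.16      ] {'top': array([191.62208009, 327.033721  ]), 'side': array([168.69578108, 275.13503909])}
```

View pics/u.png

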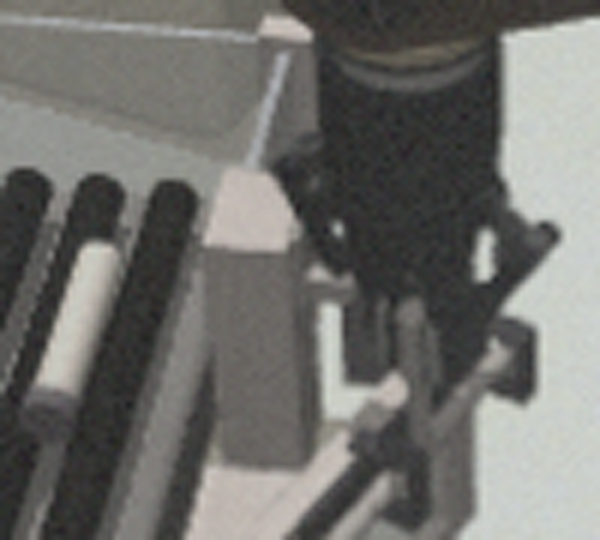

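View pics/u2.png

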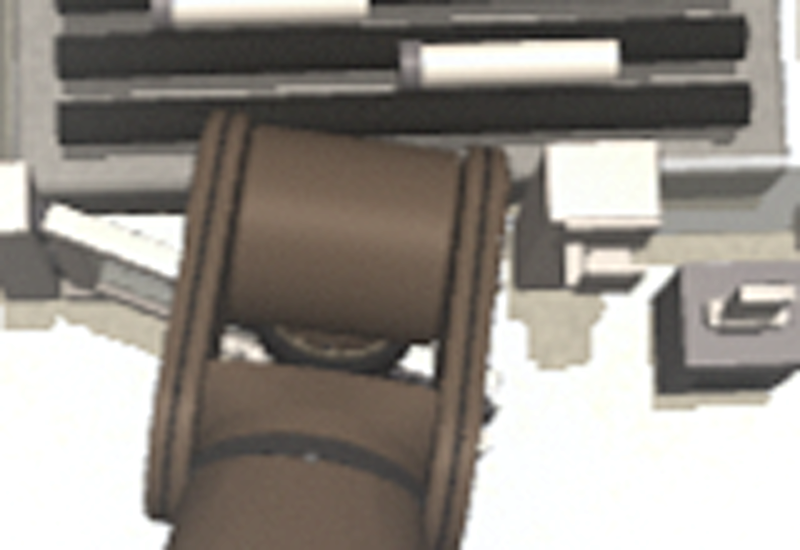

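Run:
```python
from h import *
p,K=cam("side"); k,c0,r0=10,245,145
im=crop(p,k,c0,310,r0,205)
def mark(v,X,c):
    q=proj(p,K,W(v,X))[0]; cv2.circle(im,(int((q[1]-c0+.5)*k),int((q[0]-r0+.5)*k)),5,c,2); return q
for t in(.38,.4):
    v=np.array([*W(G,(0,.2,0))[:2],G[2]-t])
    for d in(.02,.03,.038,.045): print(t,d,mark(v,(-.03,-.312+d,.157),(0,0,255) if d!=.038 else (0,255,0)))
    box(p,K,im,k,c0,r0,v,-.008,.008,-.26,0,.03,.16,(255,0,0))
cv2.imwrite("pics/v.png",im)
s=telemetry.get_state();print(s["time"],s["eef_pos"],s["dq"],s["contact_force"],s["opening"])
print("nose",[(x["location"],x["confidence"]) for x in finder.pinpoint("nose",p)[:2]])
```

```text
0.38 0.02 [164.16088494 284.37574194]
0.38 0.03 [166.19142397 282.68033223]
0.38 0.038 [167.82850245 281.31360604]
0.38 0.045 [169.27025311 280.11006989]
0.4 0.02 [164.95315765 286.05434877]
0.4 0.03 [166.96710031 284.30205556]
0.4 0.038 [168.59068526 282.88956668]
0.4 0.045 [170.02046853 281.64580098]
19.35 [0.55058337 0.00502096 0.20962626] [-2.94900421e-04  7.11999745e-05 -4.85898761e-04 -1.09764197e-03
 -1.54727912e-03  1.29245380e-03] [ 0.6003578  -5.57372261 -2.06475362] 0.19794381290243368
nose [([169.1, 283.3], 0.76)]
```

View pics/v.png

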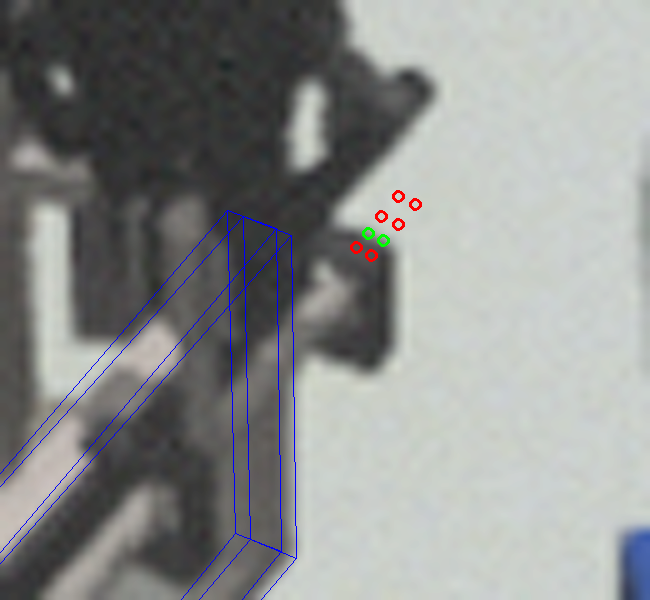

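```bash
python3 -c "
from plant import ticket
print(ticket.sign_off())"
```

```text
the job is handed in; nothing more can be done
None
```

I put the service key fully home in the interlock slot and let go. I then lifted the bolt about 12–13 mm by its knob, drew it about 38 mm over the lip and swung the gate open. The arm was still gripping the knob when I handed the job in at about 19.4 s. The hand-in reports no verdict.

**Last checks:**
- **Key:** after release, the key's outline lay on its fully-home position in both camera views. It still looked in place from above with the gate open.
- **Gate:** the outline model at about 0.4 rad lay on the gate. The detected free-edge point gave 0.42 rad from above and about 0.35 rad from the side, both within limits.
- **Bolt:** the detected nose position agreed with a draw of 38–40 mm. The nose itself was mostly hidden by the front hoop, so this check is weaker.
- **Grip and stillness:** the fingers stood on the knob at an opening of 0.198 with a 45 N grip set, and the arm's joint speeds were close to zero.

**What disagreed:**
- The knob was about 7 mm nearer the hinge than the stated position, so I gripped it where I measured it.
- From the end of the draw, the wrist showed a steady 4–6 N along world y, against the 1.5 N of friction stated. I did not find out why.
- I did not re-check the other blades or bystanders at the end. No unexpected force showed on any move.

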